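Open the sample reader in the paint shop

TASK

Open the larger of the two grey sample readers: press down the steel release tab on its front so that the sprung lid pops up, then push the lid right over backwards until it rests fully open by itself, with the tab sprung back. Only press and push, gently, with the fingers: grip and lift nothing, leave the smaller reader shut and its tab alone, and leave the test panel in the well and everything else on the bench where it is.

Things in the scene. Friction and masses are not known exactly. Their poses are not given: they have to be found in the camera images.
- reader: The larger sample reader: a grey plastic box 130 mm deep (x) by 160 mm wide (y), fixed to the bench. Origin: centre of its underside on the bench. Its x axis points to its back (hinge side), -x is its front, z up. It has an open well 25 mm deep, closed by a black lid whose top is 68 mm above the bench. A latch with a press tab sticks out in front, over a grey foot 14 mm high that reaches 68 mm in front of the box.
- reader_lid (a joint): Angle of the larger reader's lid (rad): 0 shut and latched, grows as it opens. When the latch lets go, a spring pin lifts it within half a second to about 0.84 and it rests there by its own weight, needing well under 5 N at its front edge to swing further. Let go short of upright (1.57) it drops back onto the pin; past upright it falls on backwards to its stop at 1.92, fully open, and stays.
- reader_hinge (a point): Middle of the larger reader's lid hinge axis, at the back, 64 mm above the bench (55 mm behind reader's origin). The axis is parallel to the reader's y. Its axes are those of reader and do not turn with the lid.
- reader_edge (a point): Middle of the front edge of the larger reader's lid, half-way through its 8 mm thickness; moves with the lid. 118 mm from the hinge axis; the lid is 156 mm wide, and a steel tongue 28 mm wide sticks 10 mm further out from the middle of this edge. Its x axis lies in the lid, from the edge to the hinge; z is the lid's outer face.
- reader_pad (a point): Point to press on the larger reader's release tab: on the top face of the bare-steel flat pad, 42 mm above the bench and 105 mm in front of reader's origin. The pad is 40 mm wide (y) and reaches about 18 mm further out to the front and 20 mm back from this point to the upright latch hook. Moves with the tab.
- reader_tab (a joint): Angle of the larger reader's release tab (rad): 0 at rest, grows as its pad is pushed down, stop at 0.35 (pad point about 12 mm down). It rocks about a pivot 35 mm behind the pad point and springs back. It lets the lid go at about 0.18 to 0.22 (pad point about 7 mm down). About 2.3 N starts it, 5.3 N holds it at the stop.
- case: The smaller reader of the same make, grey box 100 mm deep by 110 mm wide, same height, with its own tab and lid; to be left shut. Fixed. Origin: centre of its underside; -x is its front, where its tab reaches 108 mm out from the origin. It stands to the left or to the right of the larger one.
- case_lid (a joint): Angle of the smaller reader's lid (rad), 0 shut.
- case_tab (a joint): Angle of the smaller reader's release tab (rad), 0 at rest.
- reader_panel: White sprayed test panel 60 x 110 x 4 mm lying loose in the larger reader's well, under the lid. Origin: centre of its underside.
- tin: Aluminium tin, 48 mm across, 65 mm high, beside the larger reader. Origin: centre of its underside.
- tape: Paper roll of tape, 80 mm across, 24 mm high, lying flat beside the smaller reader. Origin: centre of its underside.
- block: Sanding block 65 x 120 x 32 mm, between robot and readers. Origin: centre of its underside.
- thinner: Green bottle with a blue cap, 64 mm across, 190 mm high, behind the readers. Origin: centre of its underside.
- hardener: White bottle with a black cap, 56 mm across, 160 mm high, behind the readers. Origin: centre of its underside.
- cup: White plastic mixing cup, 80 mm across the rim, 100 mm high, behind the readers. Origin: centre of its underside.
- putty_knife: Putty knife lying flat, about 250 mm long, to the front left. Origin: underside, near the middle of its length.
Mind the look-alikes: they are no part of the job. Leave any yellow look-alike of the case alone.

How it is judged (in metres and radians):
On the way, in this order (a step that is already met when the one before it is completed fails the run):
1. the larger reader's release tab is pressed down (value of joint reader_tab above 0.12 rad).
2. its lid has sprung up (value of joint reader_lid between 0.5 and 1.4 rad), for 0.1 s.
3. its lid is pushed fully open (value of joint reader_lid above 1.8 rad), for 0.2 s.
At the end, for the whole second after the job is handed in: The larger reader's lid rests open beyond 1.8 rad (its stop is at 1.92) and still, its tab is back up (under 0.06 rad), the smaller reader is shut with its tab up, the test panel is within 15 mm and the other things within 25 mm of where they were (value of joint reader_lid above 1.8 rad and velocity of joint reader_lid below 0.1 rad/s and value of joint each of reader_tab, case_lid, case_tab below 0.06 rad and distance of reader_panel from where it was at the start of the episode below 0.015 m and distance of each of tin, tape, block, thinner, hardener, cup, putty_knife from where it was at the start of the episode below 0.025 m); the robot touches nothing.
It fails at once if the smaller reader's tab is pressed or its lid opened (value of joint any of case_tab, case_lid above 0.12 rad).
It fails at once if the test panel in the well is shifted by 15 mm or lifted out (distance of reader_panel from where it was at the start of the episode above 0.015 m).
It fails at once if another thing on the bench is moved by more than 25 mm, lifted or carried (distance of any of tin, tape, block, thinner, hardener, cup, putty_knife from where it was at the start of the episode above 0.025 m).
It fails at once if the fingers press or grip the tab or the lid harder than 40 N (contact force between the fingers and reader_tab above 40 N or contact force between the fingers and reader_lid above 40 N).
It also fails if it takes over 46 s, if anything falls off the work surface, if the arm or the gripper's body presses on something with over 40 N, if the wrist force passes 120 N, or if a joint passes its speed limit or range.

ROBOT

A 7-joint arm with a two-finger parallel gripper is mounted at the origin on the work surface. World frame = base frame: x ahead of the robot, y to its left, z up, the work surface at z = 0. Lengths are in m, angles in degrees, forces in N, time in s.
With the tool pointing down it reaches from about 0.425 to 0.875 m from the base axis. Payload 4.7 kg.
Tool frame: the origin (TCP) lies at the very end of the fingers, on their centre line; the grasp point (between the pads) lies 19 mm behind it; z points along the fingers, y is the line along which they close (so a half turn about z gives the same grasp; the last joint's range is limited). The gripper opens to 87 mm and grips with 3 to 60 N. Pads are 19 mm wide; open, the fingers measure 117 mm over their backs; the gripper's body (75 mm by 190 mm) begins 51 mm behind the grasp point.
Start: joints at [-64.452, 18.392, -4.016, 83.108, 1.295, 78.541, -3.26], TCP at [0.272, 0.59, 0.223] pointing down, gripper open.
Joint ranges: [-163.93, 163.93], [-17.29, 119.83], [-79.2, 71.16], [3.27, 140.29], [-89.18, 269.18], [5.43, 117.66], [-154.24, 154.24]. Speed limits (degrees/s): [147.25, 147.25, 180, 180, 180, 180, 180].

INTERFACE

Orientations are given as [roll, pitch, yaw] about the fixed x, y, z axes, in that order (R = Rz(yaw) Ry(pitch) Rx(roll)).
In Python, from cell import get_obs, eyes, env gives the robot as it stands.
- The arm moves only by the tool servo_tool, never from a script. Its argument "series" is a list that holds one entry, the list of rows, each a list of 7 numbers: the shift along the tool's x, y, z in units of 300 mm (1.0 is 300 mm), then the turn, a rotation vector about the tool's x, y, z in units of pi rad (1.0 is pi rad), then the opening, from 0 (shut) to 1 (fully open). In form: [[[tx, ty, tz, wx, wy, wz, gripper], ...]]. A call has 1 to 12 rows; each row is the pose to reach, as a shift and turn from the pose commanded when the call began, along the tool's axes at that moment, turning the shorter way round; what a row does not reach only later rows make up. A row lasts 1/12 s, in which the tool goes at most 41.7 mm and 7.16 degrees, less where a joint would pass 70% of its speed; a pose out of reach is approached as far as the arm can. A call with a number of a shift or a turn outside -1 to 1 is refused whole. A call with a gripper value outside its range is refused whole. The fingers move at their own pace and stop on an object; "grip_force" is the grip in N (left out, the last holds). Time passes only in rows, so rows that repeat a pose let the fingers close. It gives the time, the measured TCP pose, the force, the opening and the grip force at its end, in the units of the state.
- get_obs(): the state, without advancing time (a new reading comes with each control period).
- eyes.read_camera(name): name is "scene" or "top"; returns a dict with "frame" (480x640x3 uint8, red, green, blue), "depth" (480x640 float32, m along the optical axis (not along the pixel's ray), 0 where there is no reading), "fx", "fy", "cx", "cy" (pixels), "origin" and "rotation" of the camera in the world. Camera axes: x right, y down, z forward; pixel columns grow to the right and rows downward; lengths in m; the calibration is good to about 2 mm. A picture is of the moment at which its call begins.
- env.sign_off(): hands the job in; it is judged then, once.
The state is a dict: "time_s": time; "qpos": joint angles; "joint_velocities": joint speeds; "effort": joint torques, N m; "tool_pos": TCP position; "tool_rot": TCP orientation; "force": force on the tool from outside, world axes, zero at the start; "wrist_torque": the same for the moment, N m; "grip_width": finger opening in m; "grasp_force": force on a finger pad.
Only numpy, scipy, OpenCV 4.12 (cv2) and the standard library are available. Lean on these libraries where they do the work, as an engineer would, in place of code of your own. Each camera call takes 0.05 s, during which the arm holds its last target. There are 200 camera calls.

## Working session

There is one attempt and no reset: what is moved stays moved. The work goes in short steps, Python scripts to look and compute and a tool call to move; the robot and the scene stay as the last step left them, time stands still between calls to the robot, and variables do not carry over. Pictures are saved under pics/ and viewed, at most 10 in all, crops included, and the job is handed in when it is done.

Besides the shell and the picture viewer there is one more tool, called after "Request:" as a command line: name --argument value ..., lists and objects as JSON in quotes. servo_tool: Moves the arm, as the interface text tells. Shifts and turns lie within -1 to 1; 1 stands for 300 mm of shift or pi rad of turn. Its arguments: {"type":"object","properties":{"series":{"type":"array"},"grip_force":{"type":"number"}},"required":["series"]}

```bash
mkdir -p pics; cat > h.py <<'E'
import numpy as np, cv2
from cell import get_obs, eyes, env
def cloud(c):
    v,u=np.mgrid[:480,:640]; d=c["depth"]
    p=np.dstack([(u-c["cx"])/c["fx"]*d,(v-c["cy"])/c["fy"]*d,d])
    return p@np.array(c["rotation"]).T+np.array(c["origin"])
def save(n,f): cv2.imwrite(n,cv2.cvtColor(f,cv2.COLOR_RGB2BGR))
E
python3 - <<'E'
from h import *
for n in("top","scene"):
    c=eyes.read_camera(n); save(f"pics/{n}.png",c["frame"]); np.savez(n+".npz",p=cloud(c),f=c["frame"]); print(n,c["origin"],np.array(c["rotation"]).round(3).tolist(),c["fx"])
o=get_obs();print(o)
E
```

```text
Traceback (most recent call last):
  File "h.py", line 6, in cloud
    return p@np.array(c["rotation"]).T+np.array(c["origin"])
           ~~~~~~~~~~~~~~~~~~~~~~~~~~~^~~~~~~~~~~~~~~~~~~~~~
ValueError: operands could not be broadcast together with shapes (480,640) (3,)
```

View pics/top.png

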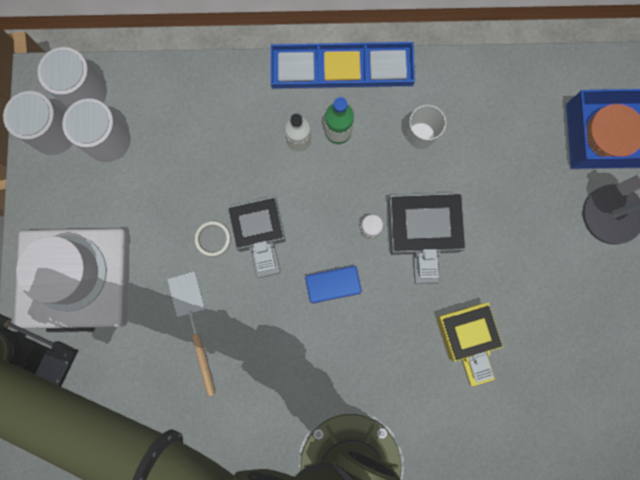

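The top view shows the two grey readers: the larger one at about (427,222) with its tab at (427,265), and the smaller one at (257,223). The yellow look-alike is at (470,333). The tin is at (371,225), the block at (333,284) and the arm is on the left.

```bash
python3 - <<'E'
from h import *
c=eyes.read_camera("top");print({k:(v if k not in("frame","depth") else v.shape) for k,v in c.items()})
c=eyes.read_camera("scene");print(c["origin"],c["rotation"]); save("pics/scene.png",c["frame"])
print(get_obs())
E
```

```text
{'frame': (480, 640, 3), 'depth': (480, 640), 'fx': 617.4901473465253, 'fy': 617.4901473465253, 'cx': 316.9320761216859, 'cy': 238.20666616229104, 'origin': array([0.30569611, 0.05542471, 1.41758033]), 'rotation': array([-172.06895997,    0.52884215,  -90.89197908])}
[1.12511757 0.20499706 0.58994279] [-129.37138528    0.42508193  101.78533956]
{'time_s': 0.15, 'qpos': array([-64.45111641,  18.42871398,  -4.01595572,  83.15865444,
         1.29503215,  78.53969923,  -3.25973909]), 'joint_velocities': array([ 0.09389977, -0.12699794,  0.01042763, -0.26210905, -0.10878483,
       -0.11036382, -0.05510393]), 'effort': array([-8.06934822e-04, -4.91798186e+01, -4.05052649e-01, -3.12875319e+01,
       -6.40807603e-02,  4.04699554e-02,  1.37355109e-04]), 'tool_pos': array([0.2719037 , 0.58994645, 0.22172117]), 'tool_rot': array([-1.79918151e+02,  4.89430779e-03,  1.55261179e+02]), 'force': array([-0.00825419,  0.41487118, -0.22619942]), 'wrist_torque': array([-0.05393534, -0.00368144,  0.0248391 ]), 'grasp_force': 0.0, 'grip_width': 0.08705472410195676}
```

View pics/scene.png

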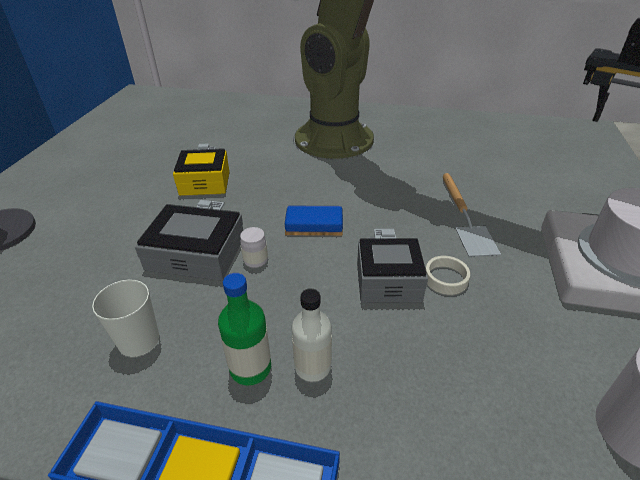

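The scene view, looking toward the robot, shows the larger grey reader at (190,240) with the tin beside it at (254,247). The smaller grey reader is at (391,270) and the yellow one at (202,170). Next I measure the larger reader's lid and tab, and make an enlarged crop.

```bash
cat > h.py <<'E'
import numpy as np, cv2
from scipy.spatial.transform import Rotation as R
from cell import get_obs, eyes, env
def rot(c): return R.from_euler("xyz",c["rotation"],degrees=True).as_matrix()
def cloud(c):
    v,u=np.mgrid[:480,:640]; d=c["depth"]
    p=np.dstack([(u-c["cx"])/c["fx"]*d,(v-c["cy"])/c["fy"]*d,d])
    return p@rot(c).T+np.array(c["origin"])
def plane(c,uv,z):
    uv=np.atleast_2d(uv); r=np.c_[(uv[:,0]-c["cx"])/c["fx"],(uv[:,1]-c["cy"])/c["fy"],np.ones(len(uv))]@rot(c).T
    o=np.array(c["origin"]); return o+r*((z-o[2])/r[:,2])[:,None]
def save(n,f): cv2.imwrite(n,cv2.cvtColor(f,cv2.COLOR_RGB2BGR))
E
python3 - <<'E'
from h import *
c=eyes.read_camera("top");P=cloud(c);f=c["frame"]
def lid(u0,u1,v0,v1):
    m=np.zeros((480,640),np.uint8); m[v0:v1,u0:u1]=(f[v0:v1,u0:u1].max(2)<60)
    k=max(cv2.findContours(m,cv2.RETR_EXTERNAL,cv2.CHAIN_APPROX_NONE)[0],key=cv2.contourArea)
    b=cv2.boxPoints(cv2.minAreaRect(k)); q=plane(c,b,0.068)
    print(b.round(1).tolist(),q.round(4).tolist(),"sides",np.linalg.norm(q-np.roll(q,-1,0),axis=1).round(4),"ctr",q.mean(0).round(4))
    for i in range(2):
        e=q[i+1]-q[i]; print(np.degrees(np.arctan2(e[1],e[0])).round(2))
lid(375,480,180,262); lid(220,295,190,255)
print("bench z",np.median(P[300:330,380:420,2]),"lid z",P[200:245:10,400,2].round(3))
# tab: heights under lid
s=P[248:290,405:452]; 
for v in range(248,290,3): print(v,(P[v,408:448:4,2]*1000).round(0).astype(int), P[v,427,:2].round(4))
crop=cv2.resize(f[180:300,360:500],(700,600),interpolation=cv2.INTER_CUBIC); save("pics/crop.png",crop)
E
```

```text
[[392.0, 197.5], [460.1000061035156, 194.8000030517578], [461.5, 231.60000610351562], [393.5, 234.3000030517578]] [[0.5825, -0.1034, 0.068], [0.5861, -0.2548, 0.068], [0.5032, -0.2542, 0.068], [0.4997, -0.104, 0.068]] sides [0.1515 0.0829 0.1502 0.0829] ctr [ 0.5429 -0.1791  0.068 ]
-88.67
179.52
[[229.60000610351562, 208.5], [272.8999938964844, 198.5], [273.6000061035156, 201.60000610351562], [230.39999389648438, 211.60000610351562]] [[0.564, 0.2581, 0.068], [0.5849, 0.1617, 0.068], [0.5777, 0.1601, 0.068], [0.5568, 0.2564, 0.068]] sides [0.0986 0.0073 0.0985 0.0073] ctr [0.5709 0.2091 0.068 ]
-77.74
-167.59
bench z 0.0006312047524260622 lid z [0.067 0.067 0.07  0.066 0.069]
248 [71 63 66 71 68 69 72 71 70 72] [ 0.4674 -0.1757]
251 [65 60 61 61 68 66 65 51 52 46] [ 0.4617 -0.1767]
254 [12  7 47 41 65 71 70 46  1 -4] [ 0.454  -0.1748]
257 [ 5  2 32 44 67 70 74 45  7 -1] [ 0.4477 -0.1751]
260 [-2 -3  9 42 41 44 43 39  5 -1] [ 0.4445 -0.1805]
263 [ 3  0 18 42 44 43 38 42  0  3] [ 0.4376 -0.18  ]
266 [ 1  6 17 42 39 46 38 39 -1  3] [ 0.4308 -0.1796]
269 [   4    0   13   43   39   44   41 1418   -3   -1] [ 0.4239 -0.1788]
272 [ 0  2 19 42 40 50 45 39 -1 -1] [ 0.4173 -0.1789]
275 [   2   -1   14 1418   40   41   42   37    1   -4] [ 0.4109 -0.1793]
278 [ 4 -4 12 35 14 17 12 15  2  4] [ 0.4059 -0.183 ]
281 [-1  2 17 14 16 11 19 15  2  3] [ 0.3993 -0.1831]
284 [ 2  6 -4  5  2 -1  6 -1  2  3] [ 0.393  -0.1845]
287 [ 3 -1  4  2 -5 -2 -3 -1 -5  6] [ 0.3867 -0.1858]
```

View pics/crop.png

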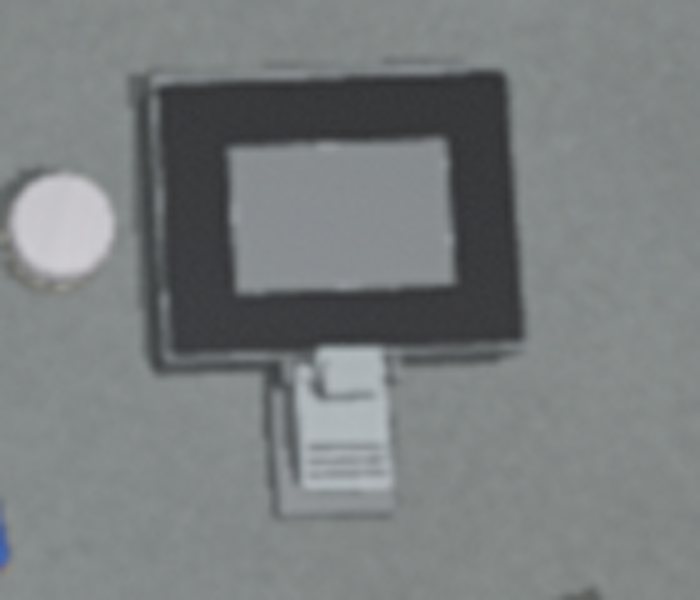

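The crop (5x) shows the larger reader. Its black lid corners are at (160,85), (508,75), (523,342) and (170,352), the hook is at y≈395, and the bare-steel pad spans (298..390, 395..488). 

Candidates are the grey reader at (427,222), the grey reader at (257,223) and the yellow one at (470,333). The first fits: it is grey, its lid is about 150 mm wide, and the tin stands beside it.

```bash
cat >> h.py <<'E'
def goal(pos,yaw,tilt,start=None):
    o=get_obs(); p0,r0=(o["tool_pos"],o["tool_rot"]) if start is None else start
    A=R.from_euler("xyz",r0,degrees=True); B=R.from_euler("xyz",[180,-tilt,yaw],degrees=True)
    d=A.inv().apply(np.array(pos)-p0)/.3; w=(A.inv()*B).as_rotvec()/np.pi
    return np.r_[d,w].round(3).tolist()
E
python3 - <<'E'
from h import *
c=eyes.read_camera("top")
px=lambda l:[(360+x/5-.4,180+y/5-.4) for x,y in l]
q=plane(c,px([(160,85),(508,75),(523,342),(170,352)]),.068)
print(q.round(4).tolist(),np.linalg.norm(q-np.roll(q,-1,0),axis=1).round(4),q.mean(0))
for a,b in((0,1),(3,2),(3,0),(2,1)):
    e=q[b]-q[a];print(np.degrees(np.arctan2(e[1],e[0])).round(2))
pad=plane(c,px([(344,441)]),.042)[0]; foot=plane(c,px([(335,516)]),.014)[0]
print("pad",pad,"foot end",foot,"pad->lidctr dir",np.degrees(np.arctan2(*(q.mean(0)-pad)[[1,0]])),np.linalg.norm((q.mean(0)-pad)[:2]))
print(get_obs()["tool_pos"])
print(goal([.5,.1,.222],1,0),goal([.418,-.18,.15],1,5))
E
```

```text
[[0.5846, -0.1026, 0.068], [0.5864, -0.2574, 0.068], [0.4667, -0.2582, 0.068], [0.4649, -0.1032, 0.068]] [0.1547 0.1197 0.1551 0.1197] [ 0.52563195 -0.18035061  0.068     ]
-89.32
-89.32
0.26
0.41
pad [ 0.42668314 -0.18244815  0.042     ] foot end [ 0.39510233 -0.18183406  0.014     ] pad->lidctr dir 1.2143889185153056 0.09897103320037519
[0.27195618 0.59011274 0.222073  ]
[-1.374, -1.166, 0.001, -0.0, 0.0, 0.857] [-1.516, -2.127, 0.242, -0.037, 0.009, 0.856]
```

Reader yaw is about 0.6°, the origin is near (0.531,-0.181), and the pad point is near (0.4255,-0.182) at 42 mm. Sizes and pad distance agree with the description.

Request:
servo_tool --series '[[[-0.12,-0.1,0,0,0,0.036,0],[-0.24,-0.2,0,0,0,0.072,0],[-0.36,-0.3,0,0,0,0.108,0],[-0.48,-0.4,0,0,0,0.144,0],[-0.6,-0.5,0,0,0,0.18,0],[-0.7,-0.6,0,0,0,0.216,0],[-0.7,-0.6,0,0,0,0.252,0],[-0.7,-0.6,0,0,0,0.288,0],[-0.7,-0.6,0,0,0,0.324,0],[-0.7,-0.6,0,0,0,0.36,0],[-0.7,-0.6,0,0,0,0.396,0],[-0.7,-0.6,0,0,0,0.43,0]]]'

```text
time_s: 1.25
tool_pos: [0.3874, 0.3388, 0.2226]
tool_rot: [-180.0, -0.0, 77.5]
force: [0.2, -0.1, -0.5]
grip_width: 0.015
grasp_force: 0.0
```

```bash
python3 - <<'E'
from h import *
o=get_obs();print(o["tool_pos"],o["tool_rot"],o["qpos"].round(0),o["grip_width"])
print(goal([.5,.1,.222],.6,0),goal([.5,-.1,.222],.6,0))
E
```

```text
[0.38738891 0.33882484 0.22257851] [-1.79997023e+02 -6.14384523e-03  7.75309188e+01] [-53.   2.   9. 102.  -0.  76. -56.] 0.015028424278913433
[-0.696, 0.538, 0.002, -0.0, -0.0, 0.427] [-1.347, 0.682, 0.002, -0.0, -0.0, 0.427]
```

Request:
servo_tool --series '[[[-0.1,0.09,0,0,0,0.036,0],[-0.2,0.18,0,0,0,0.072,0],[-0.3,0.27,0,0,0,0.108,0],[-0.4,0.36,0,0,0,0.144,0],[-0.5,0.45,0,0,0,0.18,0],[-0.6,0.54,0,0,0,0.216,0],[-0.7,0.54,0,0,0,0.252,0],[-0.78,0.56,0,0,0,0.288,0],[-0.86,0.58,0,0,0,0.324,0],[-0.94,0.6,0,0,0,0.36,0],[-1,0.61,0,0,0,0.396,0],[-1,0.61,0,0,0,0.427,0]]]'

```text
time_s: 2.25
tool_pos: [0.5031, 0.0019, 0.2228]
tool_rot: [179.9, -0.0, 0.3]
force: [-0.6, 0.4, 0.5]
grip_width: 0.0006
grasp_force: 0.0
```

```bash
python3 - <<'E'
from h import *
o=get_obs();print(o["tool_pos"],o["tool_rot"],o["qpos"].round(0),o["grip_width"])
print(goal([.421,-.182,.12],.6,5))
E
```

```text
[0.50309753 0.00190613 0.22284435] [ 1.79918779e+02 -2.96873545e-02  2.85954285e-01] [-32.  -0.  29. 105.   0.  76. -93.] 0.0005883487594050372
[-0.277, 0.611, 0.344, 0.001, 0.028, -0.002]
```

Request:
servo_tool --series '[[[-0.03,0.1,0,0,0,0,0],[-0.07,0.2,0,0,0,0,0],[-0.12,0.3,0,0,0,0,0],[-0.17,0.4,0,0,0.01,0,0],[-0.22,0.5,0.05,0,0.02,0,0],[-0.277,0.6,0.12,0,0.028,0,0],[-0.277,0.611,0.2,0,0.028,-0.002,0],[-0.277,0.611,0.27,0,0.028,-0.002,0],[-0.277,0.611,0.344,0,0.028,-0.002,0],[-0.277,0.611,0.42,0,0.028,-0.002,0],[-0.277,0.611,0.46,0,0.028,-0.002,0],[-0.277,0.611,0.46,0,0.028,-0.002,0]]]'

```text
time_s: 3.25
tool_pos: [0.4209, -0.1769, 0.082]
tool_rot: [-180.0, -4.7, 1.3]
force: [-0.6, -0.0, 0.1]
grip_width: 0.0001
grasp_force: 0.0
```

```bash
python3 - <<'E'
from h import *
o=get_obs();print(o["tool_pos"],o["tool_rot"],o["qpos"].round(0))
for z in(.048,.032,.028):print(goal([.421,-.182,z],.6,5))
a=eyes.read_camera("top")["frame"][180:300,360:500];b=eyes.read_camera("scene")["frame"][140:300,100:313]
save("pics/near.png",np.hstack([cv2.resize(a,(400,343)),cv2.resize(b,(400,343))]))
E
```

```text
[ 0.42093429 -0.17693552  0.08197881] [-179.97419173   -4.7371712     1.34054118] [-23.  -4.  43. 124.   1.  54. -69.]
[-0.01, 0.017, 0.113, -0.0, 0.001, 0.004]
[-0.014, 0.017, 0.166, -0.0, 0.001, 0.004]
[-0.015, 0.017, 0.179, -0.0, 0.001, 0.004]
```

View pics/near.png

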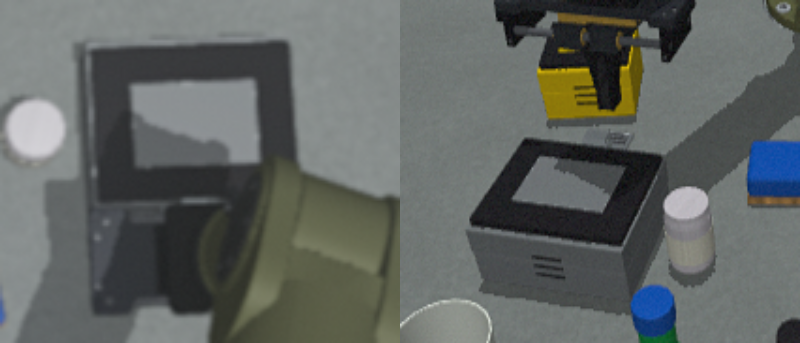

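The left half (top view) shows the gripper over the tab. The right half (scene view) shows the closed fingers at (605,95) hanging just above the tab pad at (610,135), clear of the lid.

Request:
servo_tool --series '[[[-0.005,0.017,0.04,0,0,0.004,0],[-0.008,0.017,0.08,0,0,0.004,0],[-0.01,0.017,0.1,0,0,0.004,0],[-0.01,0.017,0.11,0,0,0.004,0],[-0.01,0.017,0.12,0,0,0.004,0],[-0.012,0.017,0.13,0,0,0.004,0],[-0.012,0.017,0.14,0,0,0.004,0],[-0.013,0.017,0.148,0,0,0.004,0],[-0.013,0.017,0.156,0,0,0.004,0],[-0.013,0.017,0.164,0,0,0.004,0],[-0.013,0.017,0.164,0,0,0.004,0],[-0.013,0.017,0.164,0,0,0.004,0]]]'

```text
time_s: 4.35
tool_pos: [0.4243, -0.1827, 0.0355]
tool_rot: [-179.9, -5.1, 0.6]
force: [-0.8, 1.1, 5.4]
grip_width: 0.0008
grasp_force: 2.6
```

```bash
python3 - <<'E'
from h import *
c=eyes.read_camera("scene");save("pics/press.png",cv2.resize(c["frame"][100:300,80:346],(532,400)))
o=get_obs();print(o["tool_pos"],o["force"])
E
```

```text
[ 0.42434524 -0.18266888  0.03559393] [-1.87878282 -0.07296409  5.90086361]
```

View pics/press.png

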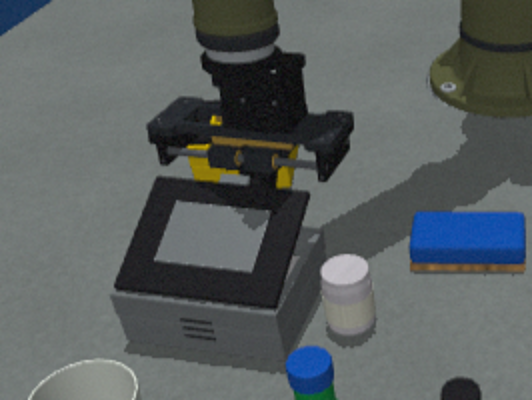

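The lid has popped up: its front edge is now raised at (230,190) in the crop. Next I back off the tab and measure the lid.

Request:
servo_tool --series '[[[-0.01,0,-0.03,0,0,0,0],[-0.03,0,-0.06,0,0,0,0],[-0.04,0,-0.1,0,0,0,0],[-0.04,0,-0.15,0,0,0,0],[-0.04,0,-0.2,0,0,0,0],[-0.04,0,-0.25,0,0,0,0],[-0.04,0,-0.3,0,0,0,0],[-0.04,0,-0.35,0,0,0,0],[-0.04,0,-0.35,0,0,0,0],[-0.04,0,-0.35,0,0,0,0]]]'

```text
time_s: 5.23
tool_pos: [0.4032, -0.183, 0.139]
tool_rot: [-179.9, -5.1, 0.6]
force: [0.9, 0.4, -0.6]
grip_width: 0.0003
grasp_force: 0.0
```

```bash
python3 - <<'E'
from h import *
c=eyes.read_camera("scene");P=cloud(c);save("pics/up.png",cv2.resize(c["frame"][100:300,80:346],(532,400)))
m=(P[...,0]>.45)&(P[...,0]<.6)&(P[...,1]<-.11)&(P[...,1]>-.16)&(P[...,2]>.066)&(P[...,2]<.18)
q=P[m];k=np.polyfit(q[:,0],q[:,2],1);print(len(q),"lid angle",-np.arctan(k[0]),"edge",q[q[:,2]>np.percentile(q[:,2],97)].mean(0))
o=get_obs();print(o["tool_pos"],o["tool_rot"],o["force"])
for p in([.421,-.182,.137],[.48,-.182,.137],[.54,-.182,.137],[.6,-.182,.137]):print(goal(p,.6,5))
E
```

```text
1749 lid angle 0.8354283730885792 edge [ 0.50900634 -0.13560179  0.15199762]
[ 0.40256226 -0.18275914  0.13821751] [-179.92870955   -5.03578169    0.64037525] [-0.21298172  0.23856951 -0.39747889]
[0.061, -0.002, 0.009, -0.0, -0.0, 0.0]
[0.257, 0.0, 0.027, -0.0, -0.0, 0.0]
[0.456, 0.003, 0.044, -0.0, -0.0, 0.0]
[0.655, 0.005, 0.062, -0.0, -0.0, 0.0]
```

View pics/up.png

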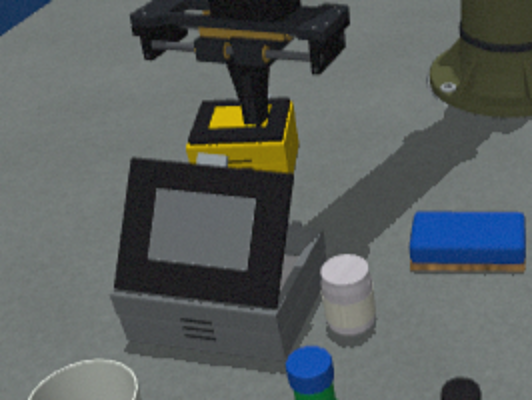

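The lid stands at 0.835 rad, with its edge at z = 0.152 and x = 0.509, as expected. The closed fingers at (255,110) are in front of it. Next I push the edge backwards.

Request:
servo_tool --series '[[[0.05,0,0.005,0,0,0,0],[0.11,0,0.01,0,0,0,0],[0.17,0,0.016,0,0,0,0],[0.22,0,0.02,0,0,0,0],[0.25,0,0.023,0,0,0,0],[0.27,0,0.025,0,0,0,0],[0.29,0,0.027,0,0,0,0],[0.31,0,0.029,0,0,0,0],[0.33,0,0.031,0,0,0,0],[0.35,0,0.033,0,0,0,0],[0.37,0,0.035,0,0,0,0],[0.39,0,0.037,0,0,0,0]]]'

```text
time_s: 6.28
tool_pos: [0.5209, -0.1816, 0.1381]
tool_rot: [-179.9, -5.1, 0.6]
force: [-0.9, 0.6, 0.6]
grip_width: 0.0007
grasp_force: 0.4
```

```bash
python3 - <<'E'
from h import *
c=eyes.read_camera("scene");P=cloud(c)
m=(P[...,0]>.45)&(P[...,0]<.62)&(P[...,1]<-.11)&(P[...,1]>-.15)&(P[...,2]>.075)&(P[...,2]<.19)
q=P[m];k=np.polyfit(q[:,2],q[:,0],1);print(len(q),"lid angle",np.arctan2(1,-k[0]))
for p in([.57,-.182,.135],[.6,-.182,.135]):print(goal(p,.6,5))
E
```

```text
1306 lid angle 1.125282591505715
[0.158, 0.004, 0.025, -0.0, -0.001, 0.0]
[0.257, 0.005, 0.034, -0.0, -0.001, 0.0]
```

Request:
servo_tool --series '[[[0.025,0,0.003,0,0,0,0],[0.05,0,0.006,0,0,0,0],[0.075,0,0.009,0,0,0,0],[0.1,0,0.012,0,0,0,0],[0.125,0,0.015,0,0,0,0],[0.15,0,0.018,0,0,0,0],[0.175,0,0.02,0,0,0,0],[0.2,0,0.023,0,0,0,0],[0.22,0,0.025,0,0,0,0],[0.24,0,0.028,0,0,0,0],[0.26,0,0.03,0,0,0,0],[0.26,0,0.03,0,0,0,0]]]'

```text
time_s: 7.33
tool_pos: [0.5975, -0.1809, 0.1353]
tool_rot: [-179.9, -4.8, 0.6]
force: [-5.0, 0.8, 4.4]
grip_width: 0.0004
grasp_force: 3.1
```

```bash
python3 - <<'E'
from h import *
c=eyes.read_camera("scene");P=cloud(c);save("pics/open.png",cv2.resize(c["frame"][100:300,80:346],(532,400)))
m=(P[...,0]>.5)&(P[...,0]<.66)&(P[...,1]<-.11)&(P[...,1]>-.15)&(P[...,2]>.075)&(P[...,2]<.19)
q=P[m];k=np.polyfit(q[:,2],q[:,0],1);print(len(q),"lid angle",np.arctan2(1,-k[0]))
E
```

```text
775 lid angle 1.9015593725096074
```

View pics/open.png

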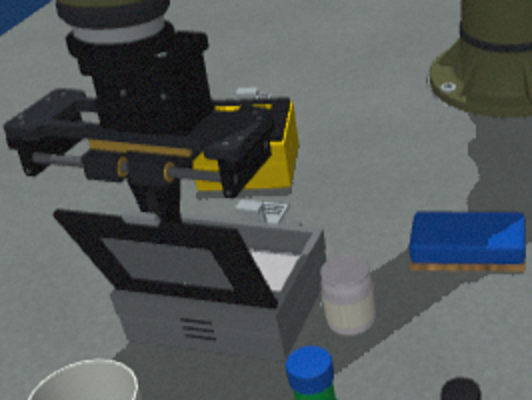

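The lid is at about 1.90 rad, against its stop, with the fingers still touching it at (165,205). Now I back away and then go up.

Request:
servo_tool --series '[[[-0.03,0,0,0,0,0,0],[-0.08,0,0,0,0,0,0],[-0.15,0,-0.02,0,0,0,0],[-0.22,0,-0.05,0,0,0,0],[-0.3,0,-0.1,0,0,0,0],[-0.38,0,-0.15,0,0,0,0],[-0.44,0,-0.2,0,0,0,0],[-0.48,0,-0.25,0,0,0,0],[-0.48,0,-0.3,0,0,0,0],[-0.48,0,-0.3,0,0,0,0],[-0.48,0,-0.3,0,0,0,0],[-0.48,0,-0.3,0,0,0,0]]]'

```text
time_s: 8.38
tool_pos: [0.4474, -0.1823, 0.2122]
tool_rot: [-179.9, -5.0, 0.6]
force: [-0.6, 0.1, 0.1]
grip_width: 0.0004
grasp_force: 0.0
```

```bash
python3 - <<'E'
from h import *
c=eyes.read_camera("scene");P=cloud(c);save("pics/end.png",c["frame"])
m=(P[...,0]>.5)&(P[...,0]<.66)&(P[...,1]<-.11)&(P[...,1]>-.15)&(P[...,2]>.075)&(P[...,2]<.19)
q=P[m];k=np.polyfit(q[:,2],q[:,0],1);print(len(q),"lid angle",np.arctan2(1,-k[0]))
t=P[(abs(P[...,0]-.425)<.012)&(abs(P[...,1]+.182)<.014)&(P[...,2]<.07)];print("tab",len(t),np.median(t[:,2]))
o=get_obs();print(o["tool_pos"],o["force"])
E
```

```text
781 lid angle 1.9000466218618932
tab 44 0.04159337097905286
[ 0.44720954 -0.18228183  0.21188386] [ 0.0991293  -0.73342166 -0.01592166]
```

View pics/end.png

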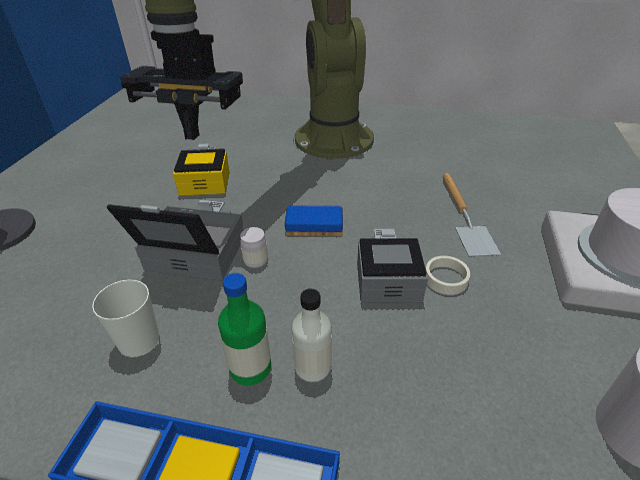

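The lid rests open at (160,228) at 1.90 rad and the tab is back up at 42 mm. The smaller reader at (391,270) is shut, everything else is where it was, and the arm is clear.

```bash
python3 -c "
from cell import env
print(env.sign_off())"
```

```text
the job is handed in; nothing more can be done
None
```

The larger reader's lid rests fully open at about 1.90 rad with its tab sprung back up, nothing else on the bench appears moved, and I handed the job in at about 8.4 s on the robot's clock (no verdict was returned).

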